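Clamp a syringe barrel into the syringe pump

ROBOT

A 6-joint arm with a two-finger parallel gripper is mounted at the origin on the work surface. World frame = base frame: x ahead of the robot, y to its left, z up, the work surface at z = 0. Lengths are in mm, angles in rad, forces in N, time in s.
With the tool pointing down it reaches from about 350 to 975 mm from the base axis. Payload 7.1 kg.
Tool frame: the origin (TCP) lies between the finger pads, 19 mm behind the fingertips; this is the grasp point; z points along the fingers, y is the line along which they close (so a half turn about z gives the same grasp; the last joint's range is limited). The gripper opens to 88 mm and grips with 3 to 60 N. Pads are 20 mm wide; open, the fingers measure 115 mm over their backs; the gripper's body (75 mm by 178 mm) begins 61 mm behind the grasp point.
Start: joints at [1.211, 0.423, 1.63, -0, 1.089, -0.019], TCP at [208.869, 589.049, 241.375] pointing down, gripper open.
Joint ranges: [-3, 3], [-0.9, 2.11], [0.09, 2.58], [-1.31, 4.45], [0.11, 2.69], [-2.54, 2.54]. Speed limits (rad/s): [2.39, 2.39, 3.01, 3.14, 3.14, 3.14].

INTERFACE

Orientations are given as a rotation vector (axis times angle).
In Python, from workcell import ctrl gives the robot as it stands.
- The arm moves only by the tool apply_moves, never from a script. Its argument "targets" is a list of rows, each an object of numbers: "tx", "ty", "tz": the shift along the world's x, y, z in m; "spin": the turn about the world's z in degrees. In form: [{"tx": .., "ty": .., "tz": .., "spin": ..}, ...]. A call has exactly 8 rows; each row is the pose to reach, as a shift and turn from the pose commanded when the call began; what a row does not reach only later rows make up. A row lasts 1/10 s, in which the tool goes at most 50 mm and 8.59 degrees, less where a joint would pass 70% of its speed; a pose out of reach is approached as far as the arm can. A call with a gripper value outside its range is refused whole. "gripper" is the closure, from -1 (fully open) to 1 (shut), set as the call begins (left out, the last holds). The fingers move at their own pace and stop on an object; the grip force is fixed at half the most. Time passes only in rows, so rows that repeat a pose let the fingers close, or fill a call up. It gives the time, the measured TCP pose, the force, the opening and the grip force at its end, in the units of the state.
- ctrl.get_obs(): the state, without advancing time (a new reading comes with each control period).
- ctrl.get_image(name): name is "side" or "top"; returns the picture (400x640x3 uint8, red, green, blue); there is no depth.
- ctrl.get_calibration(name): a dict with "fov_y" (degrees; the focal length in pixels is half the picture's height over the tangent of half this angle, whatever the lens; pixels are square), "cx", "cy" (the principal point, pixels), "rvec" (rotation vector, rad) and "tvec" (3), from world to camera coordinates, as OpenCV has them. Camera axes: x right, y down, z forward; pixel columns grow to the right and rows downward; lengths in mm; the calibration is good to about 2 mm. A picture is of the moment at which its call begins. get_calibration takes no time and is no camera call.
- ctrl.close_job(): hands the job in; it is judged then, once.
Trained networks look in the newest picture that a camera, given by its name, has taken for a name from the list of things; names that differ only in an ending like _2 or _b are one class to them, and where a whole thing is asked for, a point or a joint stands for the part that bears it (a point fixed in the world has none). Each returns a list of dicts, best first, with "score" (0 to 1); they miss things now and then, are a little off and sometimes report something else, mostly with a low value. They report only what shows in the picture. A call takes as long as a camera call. They do not tell look-alikes from the thing itself.
- ctrl.outline_of(name, camera): "pixels" (400x640 bool, what is visible of it) and "box" ([left, top, right, bottom] in pixels, round what is visible of it).
- ctrl.pinpoint(name, camera): "uv" ([column, row] in pixels: a listed point, or the origin of a listed thing).
The state is a dict: "t": time; "qpos": joint angles; "qvel": joint speeds; "joint_torque": joint torques, N m; "ee_pos": TCP position; "orientation": TCP orientation; "ft_force": force on the tool from outside, world axes, zero at the start; "moment": the same for the moment, N m; "width": finger opening in mm; "grasp_force": force on a finger pad.
Only numpy, scipy, OpenCV 4.12 (cv2) and the standard library are available. Lean on these libraries where they do the work, as an engineer would, in place of code of your own. Each camera call takes 0.05 s, during which the arm holds its last target. There are 200 camera calls.

TASK

Load the big syringe into the syringe pump on the bench: lift the sprung clamp bar by its knob, turn it aside so that it rests up on its block, and gently lay the barrel in the cradle, nozzle to the open end and thumb disc towards the pusher block. Push the syringe along the cradle until its flange bears firmly on the sprung flange stop, then bring the bar back over the barrel and lower it by hand so that it clamps the barrel, never letting it snap down. Leave the other things on the bench alone.

Things in the scene. Friction and masses are not known exactly. Their poses are not given: they have to be found in the camera images.
- pump: White syringe pump, a 150 x 290 x 60 mm box fixed to the bench, with cradle, stop, pusher block and clamp bar on its deck. Origin at bench level under the closed clamp bar; z up; y runs along the cradle towards its open end. The box spans x -63 to +87 mm, y -215 to +75 mm; deck at z 60. The clamp bar's post stands at x +55, y 0.
- cradle_mid (a point): Where the axis of a barrel lying in the cradle passes under the closed bar (pump x -20, y 0, z 92 mm); pump axes. The cradle is two aluminium 90-degree V supports, 10 mm thick, 50 mm wide, tops 1 mm below this point, centred 38 mm either side of it along y; between them the space is free for fingers down to the deck, 32 mm below. A barrel lies along y.
- pusher_face (a point): On the face of the fixed grey pusher block (70 mm wide, 20 mm thick, 45 mm high on the deck) that looks along +y to the thumb disc; pump x -20, y -190, z 92 mm. It marks the closed end of the pump.
- rest_top (a point): Centre of the top of the aluminium rest block (34 x 36 mm; pump x +30 to +64, y +13 to +49; top at z 119 mm). The bar lies on it when turned aside; its side keeps the bar from turning until the bar is lifted above it (bar_lift over 0.025 m).
- bar_lift (a joint): Height of the clamp bar on its post, 0 to 0.045 m. 0 = all the way down (no barrel in). A spring draws it down: about 8 N upwards at the knob to leave 0, 12 N at 0.04. It reads 0.025 when lying on the rest block and about 0.012 when clamping the barrel.
- bar_turn (a joint): Turn of the clamp bar about its vertical post, 0 to 1.4 rad. 0 = closed, bar across the cradle, pointing to the pump's -x; it grows clockwise seen from above, the knob swinging towards the pump's +y; 1.4 = fully aside. Light friction, no spring.
- clamp_bar: Steel clamp bar, 156 x 18 x 12 mm, that turns about the post and moves up and down. Origin on the post axis at the bar's top face (z 106 mm on the pump when bar_lift is 0); the bar runs along its own -x to x -142 mm; its underside is 12 mm below the origin.
- bar_knob (a point): Point on the axis of the upright dark steel knob at the bar's free end, 130 mm from the post. The knob is a plain cylinder 22 mm in diameter that stands 42 mm high on the bar; this point is 24 mm above the bar's top face, a good TCP place for pinching it from above.
- stop: Steel flange stop on the deck: upright U-shaped plate, 5 mm thick, 68 mm wide, 44 mm high, through which the barrel passes. Axes as the pump. Its place (pump y -75 to -55 mm) differs from run to run; it is locked there, but a stiff spring lets the plate give up to 4 mm along +y (10 N) and come back. Origin on the deck (z 60) at the free plate's face that looks to the pusher block (-y).
- stop_face (a point): Point on the face of the stop, as it stands unpressed, that looks to the pusher block (-y), at the height of the axis of a barrel lying in the cradle. The opening is 36 mm wide here.
- syringe: Empty white syringe, 178 mm long, 0.08 to 0.17 kg. Origin on its axis at mid barrel; x towards the nozzle. Barrel 30 mm diameter, x -65 to +65; nozzle 8 mm diameter to x +79; flange 4 mm thick (x -69 to -65), 56 mm along y, 30 along z; plunger rod 12 mm diameter; thumb disc 28 mm diameter, outer face at x -99. The plunger is fast in the barrel. It lies on the bench, axis 15 mm up.
- flange_face (a point): Point on the syringe's axis at the flange's barrel-side face (syringe x -65 mm): this face goes against the stop's -y face.
- jar: Lidded glass jar, 70 mm across, 90 mm high; bystander. Origin at the centre of its underside.
- dishes: Stack of four culture dishes, 90 mm across, 60 mm high, one body; bystander. Origin at the centre of its underside.
- tip_box: Pipette tip box, 82 x 122 x 59 mm; bystander. Origin at the centre of its underside.
Mind the look-alikes: they are no part of the job. What is shaped like the syringe but turquoise is not meant.

How it is judged:
By the outcome, as a careful person would: the job done as asked, in the order asked, and still so for the second after the job is handed in, with the robot touching nothing.
It also fails if it takes over 72 s, if anything falls off the work surface, if the arm or the gripper's body presses on something with over 40 N, if the wrist force passes 120 N, or if a joint passes its speed limit or range.

## Working session

There is one attempt and no reset: what is moved stays moved. The work goes in short steps, Python scripts to look and compute and a tool call to move; the robot and the scene stay as the last step left them, time stands still between calls to the robot, and variables do not carry over. Pictures are saved under pics/ and viewed, at most 10 in all, crops included, and the job is handed in when it is done.

Besides the shell and the picture viewer there is one more tool, called after "Call:" as name(argument=value, ...) on one line, values as JSON. apply_moves: Moves the arm, as the interface text tells. Its arguments: {"type":"object","properties":{"targets":{"type":"array"},"gripper":{"type":"number"}},"required":["targets"]}

```bash
mkdir -p pics; ls; cat > h.py <<'E'
import numpy as np, cv2
from workcell import ctrl
from scipy.spatial.transform import Rotation as R
def cam(n):
    c=ctrl.get_calibration(n); f=200/np.tan(np.radians(c['fov_y'])/2)
    K=np.array([[f,0,c['cx']],[0,f,c['cy']],[0,0,1]]); M=R.from_rotvec(np.ravel(c['rvec'])).as_matrix()
    return K,M,np.ravel(c['tvec']).astype(float),c
def ray(n,uv):
    K,M,t,c=cam(n); d=M.T@np.linalg.solve(K,[uv[0],uv[1],1.]); return -M.T@t,d
def atz(n,uv,z):
    o,d=ray(n,uv); return o+d*(z-o[2])/d[2]
def proj(n,P):
    K,M,t,c=cam(n); q=(M@np.atleast_2d(P).T).T+t; q=q@K.T; return q[:,:2]/q[:,2:]
E
python3 - <<'E'
from h import *
np.set_printoptions(precision=1,suppress=True)
for n in ['top','side']:
    im=ctrl.get_image(n); cv2.imwrite(f'pics/{n}0.png',im[...,::-1]); c=cam(n)[3]; print(c, -cam(n)[1].T@cam(n)[2])
    for k in ['pump','cradle_mid','pusher_face','rest_top','clamp_bar','bar_knob','stop','stop_face','syringe','flange_face','jar','dishes','tip_box']:
        print(n,k,[(np.array(d['uv']),round(d['score'],2)) for d in ctrl.pinpoint(k,n)[:4]])
print({k:v for k,v in ctrl.get_obs().items()})
E
```

```text
pics
{'fov_y': 42.39898418726648, 'cx': 315.53128397115455, 'cy': 199.11107153731388, 'rvec': array([ 2.1, -2.2,  0.2]), 'tvec': array([ -37.7,  603.3, 1807. ])} [ 341.3  -51.7 1873.9]
top pump [(array([278.9, 222.7]), 0.59), (array([279.7, 206.1]), 0.58)]
top cradle_mid [(array([276.6, 226.8]), 0.7)]
top pusher_face [(array([333.9, 232.5]), 0.66)]
top rest_top [(array([269.2, 208.2]), 0.41)]
top clamp_bar [(array([268.9, 209.4]), 0.74), (array([279.2, 205.6]), 0.58)]
top bar_knob [(array([276.8, 243. ]), 0.6), (array([279.8, 227.2]), 0.6)]
top stop [(array([290.7, 228. ]), 0.48)]
top stop_face [(array([386.7, 225.2]), 0.44), (array([292. , 229.8]), 0.37)]
top syringe [(array([319. , 141.9]), 0.94), (array([429.3, 171.2]), 0.87), (array([386.9, 227.9]), 0.86), (array([446.1, 248.4]), 0.66)]
top flange_face [(array([328.1, 128.8]), 0.82), (array([431.3, 234.8]), 0.76), (array([373. , 265.4]), 0.69), (array([416.4, 180.6]), 0.68)]
top jar [(array([191.9, 242.4]), 0.62)]
top dishes []
top tip_box [(array([184.8, 182.3]), 0.82)]
{'fov_y': 54.06783927155683, 'cx': 323.7158766396548, 'cy':
[... 606 characters left out ...]
, 269.6]), 0.91), (array([381.9, 178.3]), 0.91)]
side flange_face [(array([434.7, 273.3]), 0.84), (array([381.5, 282.4]), 0.82), (array([396.7, 322.2]), 0.8), (array([313.2, 282.1]), 0.74)]
side jar [(array([227.1, 165.8]), 0.64)]
side dishes [(array([398.2, 229.1]), 0.56)]
side tip_box [(array([273. , 142.5]), 0.61)]
{'t': 1.4, 'qpos': array([ 1.2,  0.4,  1.6,  0. ,  1.1, -0. ]), 'qvel': array([ 0., -0., -0., -0.,  0.,  0.]), 'joint_torque': array([ -0. , -54.5, -27.4,   0.1,   0. ,  -0. ]), 'ee_pos': array([208.9, 589. , 241.4]), 'orientation': array([-0.5, -3.1,  0. ]), 'ft_force': array([ 0.5,  0. , -0.5]), 'moment': array([-0.,  0., -0.]), 'grasp_force': 0.0, 'width': 87.81838713304353}
```

View pics/top0.png

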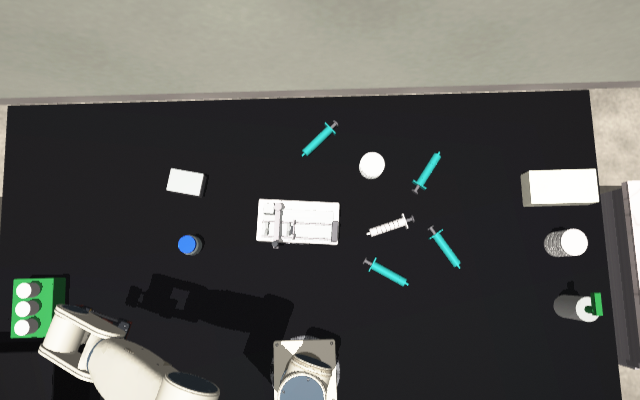

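View pics/side0.png

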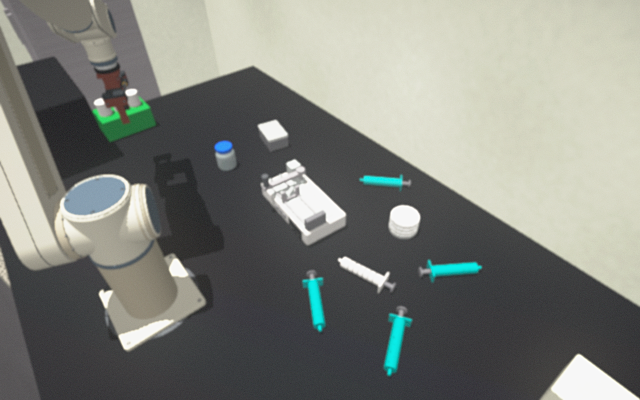

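White syringe at top (390,226), side (366,273), nozzle left; look-alikes in turquoise at top (319,140), (428,171), (446,248), (387,272). The white one is chosen; fitting poses and checking in a crop.

```bash
cat > fit.py <<'E'
from h import *
from scipy.optimize import least_squares
np.set_printoptions(precision=1,suppress=True)
Rz=lambda a:R.from_euler('z',a).as_matrix()
PM=dict(pump=[0,0,0],cradle_mid=[-20,0,92],pusher_face=[-20,-190,92],rest_top=[47,31,119],clamp_bar=[55,0,106],bar_knob=[-75,0,130])
def fitpump(extra=None):
    obs=[]
    for n in ['top','side']:
        for k,P in PM.items():
            for d in ctrl.pinpoint(k,n)[:2]: obs.append((n,P,np.array(d['uv'])))
        for k in ['stop_face']:
            for d in ctrl.pinpoint(k,n): obs.append((n,None,np.array(d['uv'])))
    def res(p):
        r=[]
        for n,P,uv in obs:
            Q=np.array(P if P is not None else [-20,p[3],92.]);r.append(proj(n,Rz(p[2])@Q+[p[0],p[1],0])[0]-uv)
        r=np.array(r);d=np.linalg.norm(r,axis=1); return np.log1p((d/2)**2)**.5
    p=least_squares(res,[450,80,0.,-65],x_scale=[10,10,.1,10],diff_step=1e-4).x
    for n,P,uv in obs:
        Q=np.array(P if P is not None else [-20,p[3],92.]);print(n,P,uv,proj(n,Rz(p[2])@Q+[p[0],p[1],0])[0]-uv)
    return p
E
python3 - <<'E'
from fit import *
o=atz('top',(278,222),60);print(o)
ctrl.get_image('top');ctrl.get_image('side')
p=fitpump();print('pump',p[:2],p[2:4])
np.save('pump.npy',p)
for n,c in [('top',(390,226)),('side',(366,273))]:
    im=ctrl.get_image(n)
    for d in ctrl.outline_of('syringe',n):
        m=d['pixels'];ys,xs=np.nonzero(m);ct=np.array([xs.mean(),ys.mean()]);print(n,ct,d['score'],im[m].mean(0))
        if np.hypot(*(ct-c))<12:
            P=np.array([atz(n,(x,y),15) for x,y in zip(xs,ys)])[:,:2]
            q=P-P.mean(0);w,v=np.linalg.eigh(q.T@q);a=v[:,1]*np.sign(v[1,1]);s=q@a
            print('SYR',P.mean(0),'axis',a,np.degrees(np.arctan2(a[1],a[0])),s.min(),s.max(),'tip',P.mean(0)+a*s.max(),'disc',P.mean(0)+a*s.min())
    for k,z in [('syringe',15),('flange_face',15)]:
        print(k,[atz(n,d['uv'],z)[:2] for d in ctrl.pinpoint(k,n)])
t=ctrl.get_image('top');s=ctrl.get_image('side')
def ov(n,im,x0,y0,w,h,k):
    im=cv2.resize(im[y0:y0+h,x0:x0+w,::-1],None,fx=k,fy=k,interpolation=cv2.INTER_CUBIC)
    pts=[[x,y,z] for x in(-63,87) for y in(-215,75) for z in (0,60)]+[[-20,0,92],[-20,-190,92],[47,31,119],[55,0,106],[-75,0,130],[-20,p[3],92]]
    for i,Q in enumerate(pts):
        u=(proj(n,Rz(p[2])@np.array(Q,float)+[p[0],p[1],0])[0]-[x0,y0]+.5)*k
        cv2.circle(im,tuple(int(v) for v in u),3,(0,0,255) if i<8 else (0,200,0),-1)
    return im
A=ov('top',t,245,185,180,75,4);B=ov('side',s,240,145,180,150,3)
C=np.zeros((300+300,720,3),np.uint8);C[:300]=A;B=B[:300] if 0 else cv2.resize(B,(360,300));C[300:,:360]=B
cv2.imwrite('pics/ov1.png',C)
E
```

```text
[521.6  80.7  60. ]
top [0, 0, 0] [281.2 221.2] [-2.   4.1]
top [-20, 0, 92] [276.1 227.6] [0.6 1. ]
top [-20, -190, 92] [333.  232.4] [-1.6  0.5]
top [47, 31, 119] [268.7 210.8] [ 0.2 -3. ]
top [55, 0, 106] [277.4 207.2] [ 1.  -0.5]
top [-75, 0, 130] [274.8 246.3] [-0.4 -2.4]
top None [292.8 228. ] [-2.   1.7]
side [0, 0, 0] [289.6 200. ] [-1.1  1. ]
side [0, 0, 0] [289.6 192.4] [-1.1  8.6]
side [-20, 0, 92] [285.7 182.4] [-4.6  0.6]
side [-20, -190, 92] [310.3 216.5] [1.2 0.9]
side [47, 31, 119] [294.1 169.9] [-0.5 -5.2]
side [47, 31, 119] [264.2 180.6] [ 29.4 -15.9]
side [55, 0, 106] [301.6 172.9] [-1.1 -1.2]
side [55, 0, 106] [283.1 180. ] [17.4 -8.3]
side [-75, 0, 130] [263.7 180.2] [1.1 0.1]
side None [287.6 190.5] [0.8 0.8]
pump [515.5  81.1] [ -0.1 -49. ]
top [425.3 173.9] 0.9 [ 65.7 174.8 170.2]
top [444.1 246.8] 0.85 [ 68.8 180.2 176.1]
top [385.  272.3] 0.71 [ 72.1 187.7 183.3]
top [391.9 225.4] 0.61 [200.9 198.3 196.6]
SYR [ 502.6 -327.3] axis [-0.3  1. ] 107.14129343122967 -86.18277174990139 95.56713841164272 tip [ 474.4 -236. ] disc [ 528.  -409.7]
top [319.2 139.1] 0.5
[... 283 characters left out ...]
369.2])]
side [314.9 298.5] 0.89 [ 26.1 198.3 193.6]
side [364.1 272.1] 0.72 [237.5 236.5 235. ]
SYR [ 501.3 -312.2] axis [-0.3  1. ] 107.23204980469916 -92.16481031977268 84.11514759571722 tip [ 476.4 -231.9] disc [ 528.6 -400.3]
side [395.4 338.6] 0.72 [ 25.6 192.5 187.6]
side [447.4 269.1] 0.7 [ 31.  191.  186.6]
side [383.5 180.8] 0.66 [ 45.6 201.2 196.2]
side [403.1 221.5] 0.48 [230.5 230.  227.4]
syringe [array([ 339.6, -299.7]), array([ 506. , -304.1]), array([823.4, -59.9]), array([ 707.2, -466.9]), array([ 411.9, -518.4]), array([ 707. , -262.7])]
flange_face [array([ 507.7, -377.5]), array([ 465.1, -484.7]), array([ 642.8, -440.2]), array([ 862.4, -106.3]), array([ 362.5, -245.6])]
```

View pics/ov1.png

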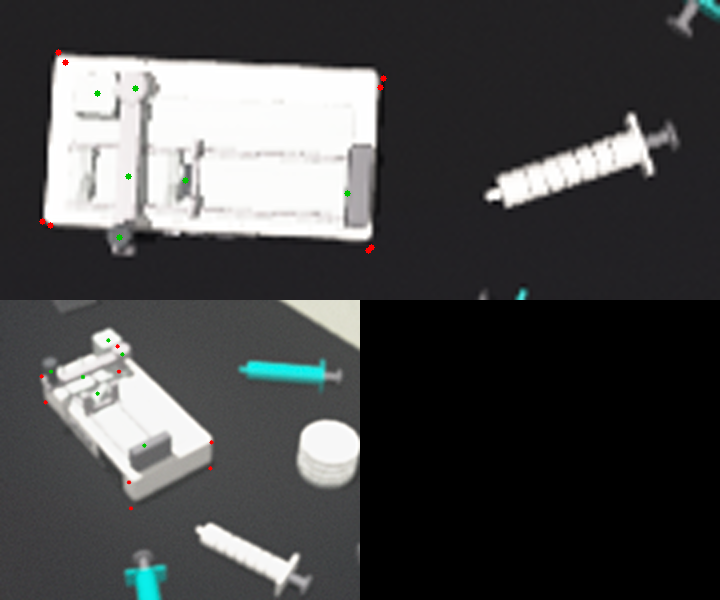

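```bash
cat > sil.py <<'E'
from fit import *
from scipy.optimize import minimize
def box(x0,x1,y0,y1,z0,z1): return np.array([[x,y,z] for x in(x0,x1) for y in(y0,y1) for z in(z0,z1)],float)
def cyl(c,r,ax,a,b):
    t=np.linspace(0,2*np.pi,24,endpoint=False);i=[k for k in range(3) if k!=ax];P=np.zeros((48,3))
    P[:,i[0]]=np.tile(c[0]+r*np.cos(t),2);P[:,i[1]]=np.tile(c[1]+r*np.sin(t),2);P[:24,ax]=a;P[24:,ax]=b;return P
PUMP=[box(-63,87,-215,75,0,60),box(-87,69,-9,9,94,106),box(30,64,13,49,60,119),box(-55,15,-210,-190,60,105),cyl((-75,0),11,2,106,148),cyl((55,0),9,2,60,110)]
SYR=[cyl((0,0),15,0,-65,65),cyl((0,0),4,0,65,79),box(-69,-65,-28,28,-15,15),cyl((0,0),6,0,-97,-69),cyl((0,0),14,0,-99,-96)]
F=4
def render(n,parts,p,z,roi):
    x0,y0,w,h=roi;m=np.zeros((h*F,w*F),np.uint8)
    for Q in parts:
        u=(proj(n,Q@Rz(p[2]).T+[p[0],p[1],z])-[x0,y0]+.5)*F-.5
        cv2.fillConvexPoly(m,cv2.convexHull(np.round(u*16).astype(np.int32)),255,shift=4)
    return cv2.resize(m,(w,h),interpolation=cv2.INTER_AREA)/255.
def soft(im,roi,lo,hi):
    x0,y0,w,h=roi;g=im[y0:y0+h,x0:x0+w].astype(float).mean(2);return np.clip((g-lo)/(hi-lo),0,1)
def silfit(parts,p0,z,T,which=None):
    # T: {cam:(mask,roi)}
    def f(p):
        pp=[p[0],p[1],p[2]/100]; return sum(np.abs(render(n,parts,pp,z,roi)-m).sum() for n,(m,roi) in T.items() if which in(None,n))
    s=np.array([p0[0],p0[1],p0[2]*100]);S=np.vstack([s]+[s+d for d in np.diag([8,8,6.])])
    r=minimize(f,s,method='Nelder-Mead',options=dict(initial_simplex=S,xatol=.05,fatol=.05));return r.x*[1,1,.01],r.fun,f(s)
E
python3 - <<'E'
from sil import *
t=ctrl.get_image('top');s=ctrl.get_image('side');p=np.load('pump.npy')
rp={'top':(245,185,105,70),'side':(250,150,105,100)};rs={'top':(360,205,60,40),'side':(330,245,72,55)}
I={'top':t,'side':s}
print([I[n][240:245,300].mean(1) for n in I],'bg')
def parts(which,T,P,p0,z):
    return silfit(P,p0,z,T,which)
Tp={n:(soft(I[n],rp[n],50,110),rp[n]) for n in I};Ts={n:(soft(I[n],rs[n],55,150),rs[n]) for n in I}
for w in [None,'top','side']:
    print(w,'pump',*[x if np.isscalar(x) else list(np.round(x,4)) for x in silfit(PUMP,[515,80,-.06],0,Tp,w)])
    print(w,'syr',*[x if np.isscalar(x) else list(np.round(x,4)) for x in silfit(SYR,[502,-314,1.87],15,Ts,w)])
q=silfit(PUMP,[515,80,-.06],0,Tp)[0];y=silfit(SYR,[502,-314,1.87],15,Ts)[0];np.save('poses.npy',[q,y])
out=np.zeros((560,760,3),np.uint8)
def ov(n,roi,k):
    x0,y0,w,h=roi;im=cv2.resize(I[n][y0:y0+h,x0:x0+w,::-1],None,fx=k,fy=k,interpolation=cv2.INTER_CUBIC)
    for P,pp,z in((PUMP,q,0),(SYR,y,15)):
        for Q in P:
            u=(proj(n,Q@Rz(pp[2]).T+[pp[0],pp[1],z])-[x0,y0]+.5)*k
            cv2.polylines(im,[cv2.convexHull(u.astype(np.int32))],True,(0,0,255),1)
    if n=='top':
        for yy in (-55,-65,-75):
            u=(proj(n,np.array([[-54,yy,104],[14,yy,104.]])@Rz(q[2]).T+[q[0],q[1],0])-[x0,y0]+.5)*k;cv2.line(im,*[tuple(int(v) for v in a) for a in u],(0,160,0),1)
    return im
a=ov('top',rp['top'],4);b=ov('side',rp['side'],3);c=ov('top',rs['top'],4);d=ov('side',rs['side'],4)
out[:280,:420]=a;out[:160,440:680]=c;out[280:560,:315]=b[:280];out[200:420,440:728]=d
cv2.imwrite('pics/ov2.png',out)
E
```

```text
[array([253.7, 254. , 241. , 122. ,  75. ]), array([70. , 70.7, 73. , 73. , 72.3])] bg
None pump [np.float64(517.7239), np.float64(83.9305), np.float64(-0.0737)] 2627.357843137255 2755.771568627451
None syr [np.float64(497.9708), np.float64(-307.4655), np.float64(1.875)] 622.0002063983488 789.8396284829721
top pump [np.float64(517.3233), np.float64(82.6082), np.float64(-0.076)] 73.1562091503268 142.46601307189542Traceback (most recent call last):
  File "<stdin>", line 11, in <module>
  File "sil.py", line 23, in silfit
    r=minimize(f,s,method='Nelder-Mead',options=dict(initial_simplex=S,xatol=.05,fatol=.05));return r.x*[1,1,.01],r.fun,f(s)
    res = _minimize_neldermead(fun, x0, args, callback, bounds=bounds,
                               **options)
    fsim[j] = func(sim[j])
              ~~~~^^^^^^^^
    fx = function(np.copy(x), *(wrapper_args + args))
  File "sil.py", line 21, in f
    pp=[p[0],p[1],p[2]/100]; return sum(np.abs(render(n,parts,pp,z,roi)-m).sum() for n,(m,roi) in T.items() if which in(None,n))
                                    ~~~^^^^^^^^^^^^^^^^^^^^^^^^^^^^^^^^^^^^^^^^^^^^^^^^^^^^^^^^^^^^^^^^^^^^^^^^^^^^^^^^^^^^^^^^^
  File "sil.py", line 21, in <genexpr>
    pp=[p[0],p[1],p[2]/100]; return sum(np.abs(render(n,parts,pp,z,roi)-m).sum() for n,(m,roi) in T.items() if which in(None,n))
                                               ~~~~~~^^^^^^^^^^^^^^^^^^
  File "sil.py", line 13, in render
    u=(proj(n,Q@Rz(p[2]).T+[p[0],p[1],z])-[x0,y0]+.5)*F-.5
       ~~~~^^^^^^^^^^^^^^^^^^^^^^^^^^^^^^
  File "h.py", line 13, in proj
    K,M,t,c=cam(n); q=(M@np.atleast_2d(P).T).T+t; q=q@K.T; return q[:,:2]/q[:,2:]
            ~~~^^^
  File "h.py", line 5, in cam
    c=ctrl.get_calibration(n); f=200/np.tan(np.radians(c['fov_y'])/2)
ValueError: time passes only in moves, steps and waits
```

```bash
sed -i 's/^def cam/from functools import lru_cache\n@lru_cache\ndef cam/' h.py
cat > loc.py <<'E'
from sil import *
t=ctrl.get_image('top');s=ctrl.get_image('side')
rp={'top':(245,185,105,70),'side':(250,150,105,100)};rs={'top':(360,205,60,40),'side':(330,245,72,55)}
I={'top':t,'side':s}
th={'top':(50,110),'side':(100,150)}
Tp={n:(soft(I[n],rp[n],*th[n]),rp[n]) for n in I};Ts={n:(soft(I[n],rs[n],*th[n]),rs[n]) for n in I}
for w in [None,'top','side']:
    a=silfit(PUMP,[515,80,-.06],0,Tp,w);b=silfit(SYR,[502,-314,1.87],15,Ts,w)
    if w is None:q,y=a[0],b[0]
    print(w,'pump',a[0][:2],round(a[0][2],4),a[1],'syr',b[0][:2],round(b[0][2],4),b[1])
np.save('poses.npy',[q,y])
out=np.zeros((580,760,3),np.uint8)
def ov(n,roi,k):
    x0,y0,w,h=roi;im=cv2.resize(I[n][y0:y0+h,x0:x0+w,::-1],None,fx=k,fy=k,interpolation=cv2.INTER_CUBIC)
    for P,pp,z in((PUMP,q,0),(SYR,y,15)):
        for Q in P:
            u=(proj(n,Q@Rz(pp[2]).T+[pp[0],pp[1],z])-[x0,y0]+.5)*k
            cv2.polylines(im,[cv2.convexHull(u.astype(np.int32))],True,(0,0,255),1)
    if n=='top':
        for yy in (-55,-65,-75):
            u=(proj(n,np.array([[-54,yy,104],[14,yy,104.]])@Rz(q[2]).T+[q[0],q[1],0])-[x0,y0]+.5)*k;cv2.line(im,*[tuple(int(v) for v in a) for a in u],(0,160,0),1)
    return im
a=ov('top',rp['top'],4);b=ov('side',rp['side'],3);c=ov('top',rs['top'],4);d=ov('side',rs['side'],4)
out[:280,:420]=a;out[:160,440:680]=c;out[280:580,:315]=b;out[200:420,440:728]=d
cv2.imwrite('pics/ov2.png',out)
print(ctrl.get_obs()['t'])
E
python3 loc.py
```

```text
None pump [518.1  84.1] -0.0748 683.0958169934639 syr [ 498.5 -306.8] 1.8755 143.87856209150328
top pump [517.3  82.5] -0.0756 73.2954248366013 syr [ 498.2 -309.1] 1.8684 30.07385620915033
side pump [522.5  90.9] -0.075 451.18352941176465 syr [ 499.9 -304.9] 1.8737 72.96941176470588
2.9
```

View pics/ov2.png

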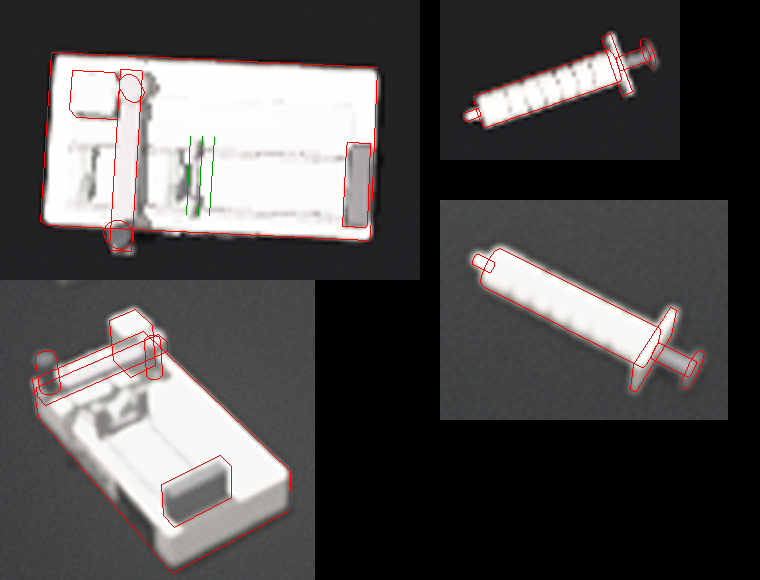

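Pump fits at world (517.6, 83.2), yaw −0.075; stop face near pump y −63; white syringe at (498.4, −307.5), yaw 1.872, nozzle toward +y. The crop confirms the choice.

```bash
cat > st.py <<'E'
from fit import *
np.set_printoptions(precision=2,suppress=True)
q=np.array([517.6,83.2,-.0752])
def W(P): return Rz(q[2])@np.array(P,float)+[q[0],q[1],0]
def yaw(o): y=R.from_rotvec(o['orientation']).as_matrix()[:,1];return np.degrees(np.arctan2(y[1],y[0]))
E
python3 - <<'E'
from st import *
o=ctrl.get_obs();print(yaw(o),o['ee_pos'],o['ft_force'])
k=W([-75,0,130]);print(k,k-o['ee_pos'],85.7-yaw(o))
E
```

```text
70.47630949420069 [208.86 589.06 241.37] [-0.58 -0.59 -0.05]
[442.81  88.83 130.  ] [ 233.96 -500.22 -111.37] 15.223690505799311
```

Call:
apply_moves(targets=[{"tx":0.012,"ty":-0.025,"tz":0,"spin":1},{"tx":0.031,"ty":-0.065,"tz":0,"spin":2},{"tx":0.05,"ty":-0.107,"tz":0,"spin":4},{"tx":0.07,"ty":-0.15,"tz":0,"spin":6},{"tx":0.09,"ty":-0.192,"tz":0,"spin":8},{"tx":0.11,"ty":-0.235,"tz":0,"spin":10},{"tx":0.129,"ty":-0.275,"tz":0,"spin":12},{"tx":0.144,"ty":-0.308,"tz":0,"spin":15.2}], gripper=-1)

```text
t: 3.7
ee_pos: [353.5, 279.1, 241.6]
orientation: [0.117, 3.139, 0.0]
ft_force: [-0.0, 0.8, 0.1]
width: 87.7
grasp_force: 0.0
```

Call:
apply_moves(targets=[{"tx":0.02,"ty":-0.043,"tz":0,"spin":0},{"tx":0.04,"ty":-0.086,"tz":-0.01,"spin":0},{"tx":0.06,"ty":-0.129,"tz":-0.025,"spin":0},{"tx":0.078,"ty":-0.165,"tz":-0.04,"spin":0},{"tx":0.088,"ty":-0.187,"tz":-0.05,"spin":0},{"tx":0.09,"ty":-0.192,"tz":-0.052,"spin":0},{"tx":0.09,"ty":-0.192,"tz":-0.052,"spin":0},{"tx":0.09,"ty":-0.192,"tz":-0.052,"spin":0}])

```text
t: 4.5
ee_pos: [442.7, 89.7, 189.7]
orientation: [0.118, 3.139, 0.0]
ft_force: [1.2, -0.7, -0.4]
width: 87.6
grasp_force: 0.0
```

Call:
apply_moves(targets=[{"tx":0,"ty":-0.001,"tz":-0.01,"spin":0},{"tx":0,"ty":-0.001,"tz":-0.022,"spin":0},{"tx":0,"ty":-0.001,"tz":-0.034,"spin":0},{"tx":0,"ty":-0.001,"tz":-0.046,"spin":0},{"tx":0,"ty":-0.001,"tz":-0.054,"spin":0},{"tx":0,"ty":-0.001,"tz":-0.059,"spin":0},{"tx":0,"ty":-0.001,"tz":-0.059,"spin":0},{"tx":0,"ty":-0.001,"tz":-0.059,"spin":0}])

```text
t: 5.3
ee_pos: [443.0, 88.0, 130.4]
orientation: [-0.119, -3.139, -0.0]
ft_force: [-0.2, 0.0, 0.0]
width: 87.5
grasp_force: 0.0
```

```bash
python3 - <<'E'
from st import *
t=ctrl.get_image('top');s=ctrl.get_image('side')
C=np.hstack([cv2.resize(t[195:275,235:315,::-1],(400,400),interpolation=3),cv2.resize(s[130:230,220:320,::-1],(400,400),interpolation=3)])
cv2.imwrite('pics/k1.png',C);print(ctrl.get_obs()['ee_pos'],yaw(ctrl.get_obs()))
E
```

```text
[443.21  88.05 130.74] 85.66704874592372
```

View pics/k1.png

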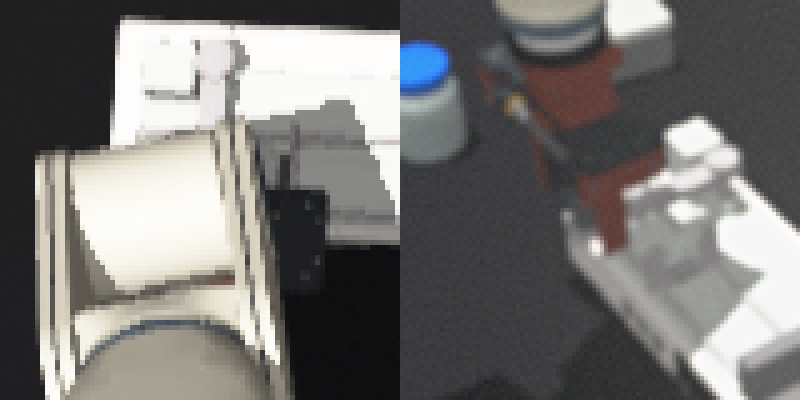

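The fingers straddle the knob (hidden between them, side crop ~(600,220)), with nothing touched. Closing now.

Call:
apply_moves(targets=[{"tx":0,"ty":0,"tz":0,"spin":0},{"tx":0,"ty":0,"tz":0,"spin":0},{"tx":0,"ty":0,"tz":0,"spin":0},{"tx":0,"ty":0,"tz":0,"spin":0},{"tx":0,"ty":0,"tz":0,"spin":0},{"tx":0,"ty":0,"tz":0,"spin":0},{"tx":0,"ty":0,"tz":0,"spin":0},{"tx":0,"ty":0,"tz":0,"spin":0}], gripper=1)

```text
t: 6.2
ee_pos: [442.9, 88.1, 130.4]
orientation: [-0.118, -3.139, 0.0]
ft_force: [-1.4, -0.5, -0.7]
width: 26.9
grasp_force: 0.0
```

Call:
apply_moves(targets=[{"tx":0,"ty":0,"tz":0,"spin":0},{"tx":0,"ty":0,"tz":0,"spin":0},{"tx":0,"ty":0,"tz":0,"spin":0},{"tx":0,"ty":0,"tz":0,"spin":0},{"tx":0,"ty":0,"tz":0.001,"spin":0},{"tx":0,"ty":0,"tz":0.003,"spin":0},{"tx":0,"ty":0,"tz":0.005,"spin":0},{"tx":0,"ty":0,"tz":0.006,"spin":0}])

```text
t: 7.0
ee_pos: [443.0, 88.0, 136.4]
orientation: [0.119, 3.139, -0.0]
ft_force: [4.1, -1.0, -9.1]
width: 21.3
grasp_force: 30.0
```

Call:
apply_moves(targets=[{"tx":0,"ty":0,"tz":0.004,"spin":0},{"tx":0,"ty":0,"tz":0.009,"spin":0},{"tx":0,"ty":0,"tz":0.014,"spin":0},{"tx":0,"ty":0,"tz":0.019,"spin":0},{"tx":0,"ty":0,"tz":0.024,"spin":0},{"tx":0,"ty":0,"tz":0.028,"spin":0},{"tx":0,"ty":0,"tz":0.03,"spin":0},{"tx":0,"ty":0,"tz":0.03,"spin":0}])

```text
t: 7.8
ee_pos: [443.0, 88.0, 166.6]
orientation: [0.118, 3.139, -0.0]
ft_force: [5.8, -1.3, -11.0]
width: 21.2
grasp_force: 30.0
```

```bash
python3 - <<'E'
from st import *
o=ctrl.get_obs();print(o['ee_pos'],o['ft_force'],o['moment'],o['qpos'])
post=W([55,0,0])[:2];v=o['ee_pos'][:2]-post;print(post,np.hypot(*v),np.arctan2(v[1],v[0]))
k=W([-75,0,0])[:2]-post
for ph in np.arange(0.05,1.36,.05):
    r=Rz(-ph)[:2,:2]@k-k;print(round(ph,2),np.round(r/1000,4),round(-np.degrees(ph),1))
E
```

```text
[443.    88.01 166.59] [  5.82  -1.35 -11.02] [-0.06 -0.46  0.05] [ 0.17  0.29  2.06 -0.    0.79 -1.33]
[572.44  79.07] 129.75521376550736 3.072587133664763
0.05 [0.   0.01] -2.9
0.1 [0.   0.01] -5.7
0.15 [0.   0.02] -8.6
0.2 [0.   0.03] -11.5
0.25 [0.01 0.03] -14.3
0.3 [0.01 0.04] -17.2
0.35 [0.01 0.04] -20.1
0.4 [0.01 0.05] -22.9
0.45 [0.02 0.06] -25.8
0.5 [0.02 0.06] -28.6
0.55 [0.02 0.07] -31.5
0.6 [0.03 0.07] -34.4
0.65 [0.03 0.08] -37.2
0.7 [0.04 0.08] -40.1
0.75 [0.04 0.09] -43.0
0.8 [0.05 0.09] -45.8
0.85 [0.05 0.09] -48.7
0.9 [0.06 0.1 ] -51.6
0.95 [0.06 0.1 ] -54.4
1.0 [0.07 0.1 ] -57.3
1.05 [0.07 0.11] -60.2
1.1 [0.08 0.11] -63.0
1.15 [0.09 0.11] -65.9
1.2 [0.09 0.11] -68.8
1.25 [0.1  0.12] -71.6
1.3 [0.1  0.12] -74.5
1.35 [0.11 0.12] -77.3
```

```bash
python3 - <<'E'
from st import *
post=W([55,0,0])[:2];k=W([-75,0,0])[:2]-post
A=[0.03,.09,.17,.26,.35,.44,.53,.62, .71,.80,.89,.98,1.07,1.16,1.24,1.30]
f=lambda a:Rz(-a)[:2,:2]@k
for c,a0 in((A[:8],0),(A[8:],.62)):
    print([{"tx":float(round(d[0]/1000,4)),"ty":float(round(d[1]/1000,4)),"tz":0,"spin":float(round(-np.degrees(a-a0),1))} for a in c for d in [f(a)-f(a0)]])
E
```

```text
[{'tx': 0.0004, 'ty': 0.0039, 'tz': 0, 'spin': -1.7}, {'tx': 0.0014, 'ty': 0.0116, 'tz': 0, 'spin': -5.2}, {'tx': 0.0035, 'ty': 0.0218, 'tz': 0, 'spin': -9.7}, {'tx': 0.0069, 'ty': 0.033, 'tz': 0, 'spin': -14.9}, {'tx': 0.0112, 'ty': 0.0439, 'tz': 0, 'spin': -20.1}, {'tx': 0.0165, 'ty': 0.0543, 'tz': 0, 'spin': -25.2}, {'tx': 0.0227, 'ty': 0.0642, 'tz': 0, 'spin': -30.4}, {'tx': 0.0298, 'ty': 0.0735, 'tz': 0, 'spin': -35.5}]
[{'tx': 0.0079, 'ty': 0.0086, 'tz': 0, 'spin': -5.2}, {'tx': 0.0165, 'ty': 0.0165, 'tz': 0, 'spin': -10.3}, {'tx': 0.0258, 'ty': 0.0236, 'tz': 0, 'spin': -15.5}, {'tx': 0.0357, 'ty': 0.0298, 'tz': 0, 'spin': -20.6}, {'tx': 0.0462, 'ty': 0.0351, 'tz': 0, 'spin': -25.8}, {'tx': 0.057, 'ty': 0.0395, 'tz': 0, 'spin': -30.9}, {'tx': 0.067, 'ty': 0.0425, 'tz': 0, 'spin': -35.5}, {'tx': 0.0746, 'ty': 0.0443, 'tz': 0, 'spin': -39.0}]
```

Call:
apply_moves(targets=[{"tx":0.0004,"ty":0.0039,"tz":0,"spin":-1.7},{"tx":0.0014,"ty":0.0116,"tz":0,"spin":-5.2},{"tx":0.0035,"ty":0.0218,"tz":0,"spin":-9.7},{"tx":0.0069,"ty":0.033,"tz":0,"spin":-14.9},{"tx":0.0112,"ty":0.0439,"tz":0,"spin":-20.1},{"tx":0.0165,"ty":0.0543,"tz":0,"spin":-25.2},{"tx":0.0227,"ty":0.0642,"tz":0,"spin":-30.4},{"tx":0.0298,"ty":0.0735,"tz":0,"spin":-35.5}])

```text
t: 8.6
ee_pos: [473.3, 161.0, 166.3]
orientation: [1.074, 2.951, -0.002]
ft_force: [9.1, -9.1, -12.3]
width: 21.4
grasp_force: 30.0
```

Call:
apply_moves(targets=[{"tx":0.0084,"ty":0.0081,"tz":0,"spin":-5.2},{"tx":0.0175,"ty":0.0155,"tz":0,"spin":-10.3},{"tx":0.0271,"ty":0.0222,"tz":0,"spin":-15.5},{"tx":0.037,"ty":0.0284,"tz":0,"spin":-20.6},{"tx":0.0475,"ty":0.0336,"tz":0,"spin":-25.8},{"tx":0.0581,"ty":0.0379,"tz":0,"spin":-30.9},{"tx":0.068,"ty":0.0409,"tz":0,"spin":-35.5},{"tx":0.0756,"ty":0.0426,"tz":0,"spin":-39.0}])

```text
t: 9.4
ee_pos: [547.2, 203.7, 165.2]
orientation: [-1.997, -2.423, 0.005]
ft_force: [0.9, -1.6, -11.6]
width: 21.2
grasp_force: 30.0
```

Call:
apply_moves(targets=[{"tx":0,"ty":0,"tz":-0.001,"spin":0},{"tx":0,"ty":0,"tz":-0.003,"spin":0},{"tx":0,"ty":0,"tz":-0.005,"spin":0},{"tx":0,"ty":0,"tz":-0.007,"spin":0},{"tx":0,"ty":0,"tz":-0.0085,"spin":0},{"tx":0,"ty":0,"tz":-0.01,"spin":0},{"tx":0,"ty":0,"tz":-0.011,"spin":0},{"tx":0,"ty":0,"tz":-0.011,"spin":0}])

```text
t: 10.2
ee_pos: [548.4, 204.1, 155.9]
orientation: [1.994, 2.427, 0.0]
ft_force: [-2.3, -3.2, -3.8]
width: 21.3
grasp_force: 30.0
```

Call:
apply_moves(targets=[{"tx":0,"ty":0,"tz":-0.0003,"spin":0},{"tx":0,"ty":0,"tz":-0.0006,"spin":0},{"tx":0,"ty":0,"tz":-0.0008,"spin":0},{"tx":0,"ty":0,"tz":-0.0008,"spin":0},{"tx":0,"ty":0,"tz":-0.0008,"spin":0},{"tx":0,"ty":0,"tz":-0.0008,"spin":0},{"tx":0,"ty":0,"tz":-0.0008,"spin":0},{"tx":0,"ty":0,"tz":-0.0008,"spin":0}])

```text
t: 11.0
ee_pos: [548.6, 204.3, 155.4]
orientation: [1.994, 2.427, 0.001]
ft_force: [-3.7, -3.6, 5.4]
width: 21.1
grasp_force: 30.0
```

Call:
apply_moves(targets=[{"tx":0,"ty":0,"tz":0,"spin":0},{"tx":0,"ty":0,"tz":0,"spin":0},{"tx":0,"ty":0,"tz":0,"spin":0},{"tx":0,"ty":0,"tz":0,"spin":0},{"tx":0,"ty":0,"tz":0,"spin":0},{"tx":0,"ty":0,"tz":0,"spin":0},{"tx":0,"ty":0,"tz":0,"spin":0},{"tx":0,"ty":0,"tz":0,"spin":0}], gripper=-0.2)

```text
t: 11.8
ee_pos: [548.3, 204.2, 154.6]
orientation: [-1.995, -2.427, -0.0]
ft_force: [-0.4, -0.2, 0.1]
width: 52.5
grasp_force: 0.0
```

Call:
apply_moves(targets=[{"tx":0,"ty":0,"tz":0.02,"spin":0},{"tx":0,"ty":0,"tz":0.05,"spin":0},{"tx":-0.003,"ty":-0.02,"tz":0.08,"spin":1},{"tx":-0.006,"ty":-0.065,"tz":0.085,"spin":2},{"tx":-0.011,"ty":-0.112,"tz":0.085,"spin":3},{"tx":-0.016,"ty":-0.16,"tz":0.085,"spin":4},{"tx":-0.021,"ty":-0.208,"tz":0.085,"spin":5},{"tx":-0.025,"ty":-0.255,"tz":0.085,"spin":6}])

```text
t: 12.6
ee_pos: [522.8, -52.6, 239.8]
orientation: [1.863, 2.529, 0.0]
ft_force: [1.3, 0.7, 0.6]
width: 52.4
grasp_force: 0.0
```

Call:
apply_moves(targets=[{"tx":-0.004,"ty":-0.045,"tz":0,"spin":0},{"tx":-0.008,"ty":-0.09,"tz":0,"spin":0},{"tx":-0.012,"ty":-0.137,"tz":-0.02,"spin":0},{"tx":-0.017,"ty":-0.18,"tz":-0.045,"spin":0},{"tx":-0.022,"ty":-0.22,"tz":-0.075,"spin":0},{"tx":-0.025,"ty":-0.25,"tz":-0.1,"spin":0},{"tx":-0.025,"ty":-0.2565,"tz":-0.11,"spin":0},{"tx":-0.025,"ty":-0.2565,"tz":-0.12,"spin":0}])

```text
t: 13.4
ee_pos: [498.0, -308.1, 118.8]
orientation: [-1.867, -2.526, -0.0]
ft_force: [0.4, -0.2, 0.9]
width: 52.7
grasp_force: 0.0
```

```bash
python3 - <<'E'
from st import *
t=ctrl.get_image('top');s=ctrl.get_image('side')
o=ctrl.get_obs();print(o['ee_pos'],yaw(o),o['t'])
a=cv2.resize(t[180:260,235:315,::-1],(400,400),interpolation=3);b=cv2.resize(s[230:310,325:405,::-1],(400,400),interpolation=3)
for P in ([498.4,-307.5,15],):
    u=(proj('side',P)[0]-[325,230]+.5)*5;cv2.circle(b,tuple(int(v) for v in u),3,(0,0,255),-1)
cv2.imwrite('pics/s1.png',np.hstack([a,b]))
E
```

```text
[ 497.83 -306.12  118.67] 17.188791806756416 13.5
```

View pics/s1.png

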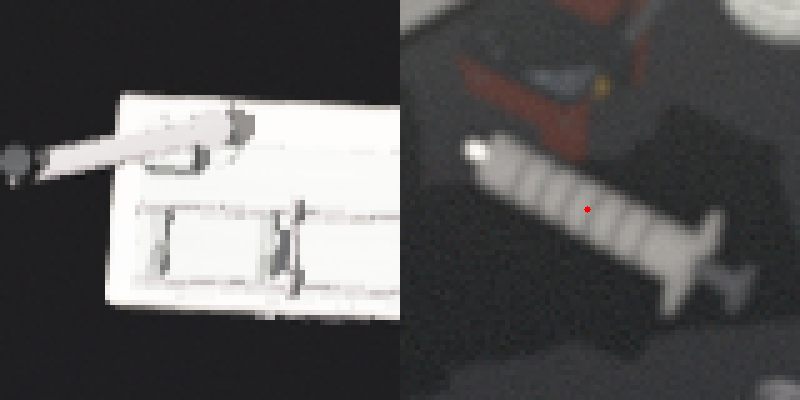

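The bar rests aside on its block (top crop (130,145)); cradle and stop (top crop (297,250)) are clear, and the gripper is over the syringe. Descending.

Call:
apply_moves(targets=[{"tx":0.0005,"ty":-0.001,"tz":-0.02,"spin":0},{"tx":0.0005,"ty":-0.001,"tz":-0.045,"spin":0},{"tx":0.0005,"ty":-0.001,"tz":-0.065,"spin":0},{"tx":0.0005,"ty":-0.001,"tz":-0.08,"spin":0},{"tx":0.0005,"ty":-0.001,"tz":-0.088,"spin":0},{"tx":0.0005,"ty":-0.001,"tz":-0.093,"spin":0},{"tx":0.0005,"ty":-0.001,"tz":-0.096,"spin":0},{"tx":0.0005,"ty":-0.001,"tz":-0.096,"spin":0}])

```text
t: 14.3
ee_pos: [499.0, -308.4, 23.8]
orientation: [1.865, 2.528, 0.0]
ft_force: [-0.0, 0.2, 0.2]
width: 52.7
grasp_force: 0.0
```

Call:
apply_moves(targets=[{"tx":0,"ty":0,"tz":0,"spin":0},{"tx":0,"ty":0,"tz":0,"spin":0},{"tx":0,"ty":0,"tz":0,"spin":0},{"tx":0,"ty":0,"tz":0,"spin":0},{"tx":0,"ty":0,"tz":0,"spin":0},{"tx":0,"ty":0,"tz":0,"spin":0},{"tx":0,"ty":0,"tz":0,"spin":0},{"tx":0,"ty":0,"tz":0,"spin":0}], gripper=1)

```text
t: 15.1
ee_pos: [498.8, -308.5, 23.9]
orientation: [1.865, 2.528, -0.0]
ft_force: [-1.0, -0.7, 5.4]
width: 29.7
grasp_force: 30.0
```

```bash
python3 - <<'E'
from st import *
o=ctrl.get_obs();print(o['ee_pos'],yaw(o),o['t'],o['ft_force'],o['width'],o['grasp_force'])
for c in (294.2,295,295.6):
    for z in (104,): print(c,(Rz(-q[2])@(atz('top',(c,230),z)-[q[0],q[1],0])))
print([W([-20,y,99]) for y in(-8,0,2)])
E
```

```text
[ 498.84 -308.51   23.89] 17.170387130218344 15.1 [-1.05 -0.72  5.39] 29.7318787708246 29.987416863441467
294.2 [-24.82 -62.95 104.  ]
295 [-24.69 -65.7  104.  ]
295.6 [-24.59 -67.76 104.  ]
[array([497.06,  76.73,  99.  ]), array([497.66,  84.7 ,  99.  ]), array([497.81,  86.7 ,  99.  ])]
```

Call:
apply_moves(targets=[{"tx":0,"ty":0,"tz":0.01,"spin":0},{"tx":0,"ty":0,"tz":0.03,"spin":0},{"tx":0,"ty":0,"tz":0.06,"spin":0},{"tx":0,"ty":0,"tz":0.09,"spin":-2},{"tx":0,"ty":0.015,"tz":0.12,"spin":-5},{"tx":0,"ty":0.04,"tz":0.14,"spin":-8},{"tx":0,"ty":0.07,"tz":0.145,"spin":-11},{"tx":0,"ty":0.105,"tz":0.145,"spin":-14}])

```text
t: 15.9
ee_pos: [499.4, -203.1, 170.3]
orientation: [2.161, 2.276, 0.002]
ft_force: [0.7, 0.5, -1.4]
width: 29.3
grasp_force: 30.0
```

Call:
apply_moves(targets=[{"tx":0,"ty":0.04,"tz":0,"spin":-2},{"tx":0,"ty":0.08,"tz":0,"spin":-4},{"tx":0,"ty":0.12,"tz":0,"spin":-6},{"tx":-0.001,"ty":0.16,"tz":0,"spin":-7.5},{"tx":-0.001,"ty":0.2,"tz":0,"spin":-7.5},{"tx":-0.002,"ty":0.24,"tz":0,"spin":-7.5},{"tx":-0.002,"ty":0.267,"tz":-0.005,"spin":-7.5},{"tx":-0.002,"ty":0.277,"tz":-0.012,"spin":-7.5}])

```text
t: 16.7
ee_pos: [496.8, 75.9, 157.0]
orientation: [2.3, 2.139, 0.002]
ft_force: [0.7, 0.1, -0.3]
width: 29.3
grasp_force: 30.0
```

```bash
python3 - <<'E'
from st import *
from sil import SYR
t=ctrl.get_image('top');s=ctrl.get_image('side')
o=ctrl.get_obs();print(o['ee_pos'],yaw(o),o['t'],o['ft_force'],o['width'],o['grasp_force'])
print(Rz(-q[2])@(o['ee_pos']-[q[0],q[1],0]))
a=cv2.resize(t[180:260,250:350,::-1],(400,320),interpolation=3);b=cv2.resize(s[110:240,240:340,::-1],(400,520),interpolation=3)
p=o['ee_pos']
for Q in SYR:
    ang=np.radians(yaw(o)+90); u=(proj('side',Q@Rz(ang).T+p-[0,0,8.9])-[240,110]+.5)*4
    cv2.polylines(b,[cv2.convexHull(u.astype(np.int32))],True,(0,0,255),1)
C=np.zeros((520,800,3),np.uint8);C[:320,:400]=a;C[:,400:]=b
cv2.imwrite('pics/s2.png',C)
E
```

```text
[496.05  74.5  155.92] -4.1884823035840535 16.8 [-0.04 -0.63 -0.94] 29.372005683483433 29.97713327407837
[-20.84 -10.29 155.92]
```

View pics/s2.png

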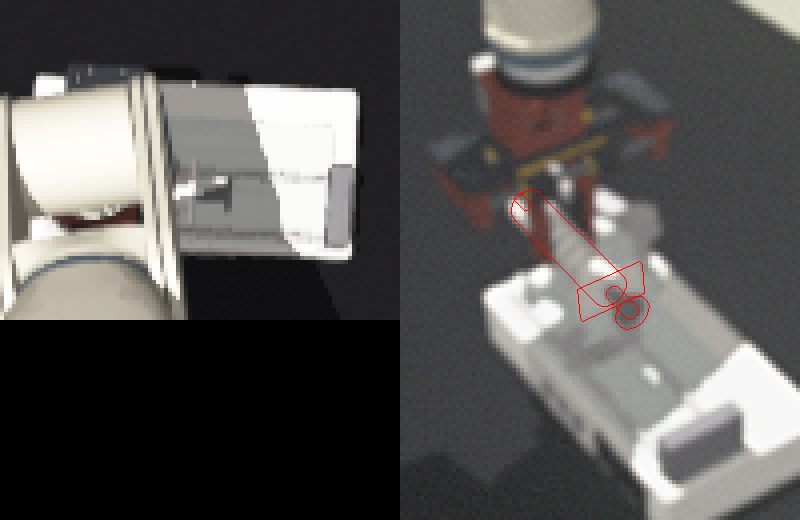

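Gripper holds the syringe above the cradle with the disc toward the pusher (top crop (230,182)); nothing is touching. Lowering slowly.

Call:
apply_moves(targets=[{"tx":0.0007,"ty":0,"tz":-0.006,"spin":0},{"tx":0.0007,"ty":0,"tz":-0.016,"spin":0},{"tx":0.0007,"ty":0,"tz":-0.026,"spin":0},{"tx":0.0007,"ty":0,"tz":-0.035,"spin":0},{"tx":0.0007,"ty":0,"tz":-0.042,"spin":0},{"tx":0.0007,"ty":0,"tz":-0.047,"spin":0},{"tx":0.0007,"ty":0,"tz":-0.05,"spin":0},{"tx":0.0007,"ty":0,"tz":-0.051,"spin":0}])

```text
t: 17.6
ee_pos: [497.4, 73.6, 105.2]
orientation: [-2.304, -2.136, 0.0]
ft_force: [-0.6, 0.8, -1.8]
width: 29.2
grasp_force: 30.0
```

Call:
apply_moves(targets=[{"tx":0,"ty":0,"tz":0,"spin":0},{"tx":0,"ty":0,"tz":-0.0005,"spin":0},{"tx":0,"ty":0,"tz":-0.001,"spin":0},{"tx":0,"ty":0,"tz":-0.0015,"spin":0},{"tx":0,"ty":0,"tz":-0.002,"spin":0},{"tx":0,"ty":0,"tz":-0.0025,"spin":0},{"tx":0,"ty":0,"tz":-0.0025,"spin":0},{"tx":0,"ty":0,"tz":-0.0025,"spin":0}])

```text
t: 18.4
ee_pos: [497.5, 73.7, 103.1]
orientation: [-2.304, -2.136, 0.0]
ft_force: [-0.0, -0.5, -0.5]
width: 29.3
grasp_force: 30.0
```

Call:
apply_moves(targets=[{"tx":0,"ty":0,"tz":-0.0004,"spin":0},{"tx":0,"ty":0,"tz":-0.0008,"spin":0},{"tx":0,"ty":0,"tz":-0.0012,"spin":0},{"tx":0,"ty":0,"tz":-0.0015,"spin":0},{"tx":0,"ty":0,"tz":-0.0018,"spin":0},{"tx":0,"ty":0,"tz":-0.002,"spin":0},{"tx":0,"ty":0,"tz":-0.002,"spin":0},{"tx":0,"ty":0,"tz":-0.002,"spin":0}])

```text
t: 19.2
ee_pos: [497.5, 73.6, 102.2]
orientation: [2.304, 2.136, 0.0]
ft_force: [-4.5, -1.0, 14.0]
width: 28.8
grasp_force: 30.0
```

```bash
python3 - <<'E'
from st import *
o=ctrl.get_obs();print(o['ee_pos'],yaw(o),o['ft_force'],o['moment'])
E
```

```text
[497.52  73.63 102.17] -4.326375392833178 [-4.55 -1.04 13.95] [-0.14  0.75  0.04]
```

Call:
apply_moves(targets=[{"tx":-0.0002,"ty":0,"tz":0.0004,"spin":0},{"tx":-0.0005,"ty":0,"tz":0.0008,"spin":0},{"tx":-0.0006,"ty":0,"tz":0.001,"spin":0},{"tx":-0.0006,"ty":0,"tz":0.001,"spin":0},{"tx":-0.0006,"ty":0,"tz":0.001,"spin":0},{"tx":-0.0006,"ty":0,"tz":0.001,"spin":0},{"tx":-0.0006,"ty":0,"tz":0.001,"spin":0},{"tx":-0.0006,"ty":0,"tz":0.001,"spin":0}])

```text
t: 20.0
ee_pos: [496.8, 73.6, 102.0]
orientation: [-2.304, -2.136, 0.0]
ft_force: [-0.2, 0.1, -1.2]
width: 29.2
grasp_force: 30.0
```

Call:
apply_moves(targets=[{"tx":0.0001,"ty":0.001,"tz":0,"spin":0},{"tx":0.0002,"ty":0.002,"tz":0,"spin":0},{"tx":0.0002,"ty":0.003,"tz":0,"spin":0},{"tx":0.0003,"ty":0.004,"tz":0,"spin":0},{"tx":0.0004,"ty":0.005,"tz":0,"spin":0},{"tx":0.0004,"ty":0.006,"tz":0,"spin":0},{"tx":0.0005,"ty":0.0065,"tz":0,"spin":0},{"tx":0.0005,"ty":0.0065,"tz":0,"spin":0}])

```text
t: 20.8
ee_pos: [497.4, 80.2, 102.1]
orientation: [-2.304, -2.136, -0.0]
ft_force: [0.6, 0.7, -0.4]
width: 29.2
grasp_force: 30.0
```

Call:
apply_moves(targets=[{"tx":0,"ty":0.0005,"tz":0,"spin":0},{"tx":0.0001,"ty":0.001,"tz":0,"spin":0},{"tx":0.0001,"ty":0.0015,"tz":0,"spin":0},{"tx":0.0001,"ty":0.002,"tz":0,"spin":0},{"tx":0.0002,"ty":0.0025,"tz":0,"spin":0},{"tx":0.0002,"ty":0.003,"tz":0,"spin":0},{"tx":0.0002,"ty":0.003,"tz":0,"spin":0},{"tx":0.0002,"ty":0.003,"tz":0,"spin":0}])

```text
t: 21.6
ee_pos: [497.5, 83.2, 102.1]
orientation: [-2.304, -2.136, 0.0]
ft_force: [-0.0, 0.7, -1.4]
width: 29.1
grasp_force: 30.0
```

Call:
apply_moves(targets=[{"tx":0,"ty":0.0005,"tz":0,"spin":0},{"tx":0.0001,"ty":0.001,"tz":0,"spin":0},{"tx":0.0001,"ty":0.0015,"tz":0,"spin":0},{"tx":0.0001,"ty":0.002,"tz":0,"spin":0},{"tx":0.0001,"ty":0.002,"tz":0,"spin":0},{"tx":0.0001,"ty":0.002,"tz":0,"spin":0},{"tx":0.0001,"ty":0.002,"tz":0,"spin":0},{"tx":0.0001,"ty":0.002,"tz":0,"spin":0}])

```text
t: 22.4
ee_pos: [497.7, 85.2, 102.1]
orientation: [-2.304, -2.136, 0.0]
ft_force: [1.1, -0.6, -0.8]
width: 29.4
grasp_force: 30.0
```

Call:
apply_moves(targets=[{"tx":0,"ty":0.0005,"tz":0,"spin":0},{"tx":0.0001,"ty":0.001,"tz":0,"spin":0},{"tx":0.0001,"ty":0.0015,"tz":0,"spin":0},{"tx":0.0001,"ty":0.002,"tz":0,"spin":0},{"tx":0.0001,"ty":0.002,"tz":0,"spin":0},{"tx":0.0001,"ty":0.002,"tz":0,"spin":0},{"tx":0.0001,"ty":0.002,"tz":0,"spin":0},{"tx":0.0001,"ty":0.002,"tz":0,"spin":0}])

```text
t: 23.2
ee_pos: [497.8, 87.1, 102.1]
orientation: [2.304, 2.136, 0.0]
ft_force: [-0.8, 0.1, -0.7]
width: 29.2
grasp_force: 30.0
```

Call:
apply_moves(targets=[{"tx":0,"ty":0.0005,"tz":0,"spin":0},{"tx":0.0001,"ty":0.001,"tz":0,"spin":0},{"tx":0.0001,"ty":0.0015,"tz":0,"spin":0},{"tx":0.0001,"ty":0.002,"tz":0,"spin":0},{"tx":0.0001,"ty":0.002,"tz":0,"spin":0},{"tx":0.0001,"ty":0.002,"tz":0,"spin":0},{"tx":0.0001,"ty":0.002,"tz":0,"spin":0},{"tx":0.0001,"ty":0.002,"tz":0,"spin":0}])

```text
t: 24.0
ee_pos: [497.9, 89.1, 102.1]
orientation: [-2.304, -2.136, 0.0]
ft_force: [0.5, -0.5, -1.5]
width: 29.2
grasp_force: 30.0
```

```bash
python3 - <<'E'
from st import *
t=ctrl.get_image('top');o=ctrl.get_obs();print(o['ee_pos'],o['ft_force'],o['t'])
a=cv2.resize(t[195:265,275:345,::-1],(560,560),interpolation=3)
a=cv2.convertScaleAbs(a,alpha=1.3);cv2.imwrite('pics/s3.png',a)
E
```

```text
[497.87  89.14 102.08] [ 0.35 -1.15  0.3 ] 24.05
```

View pics/s3.png

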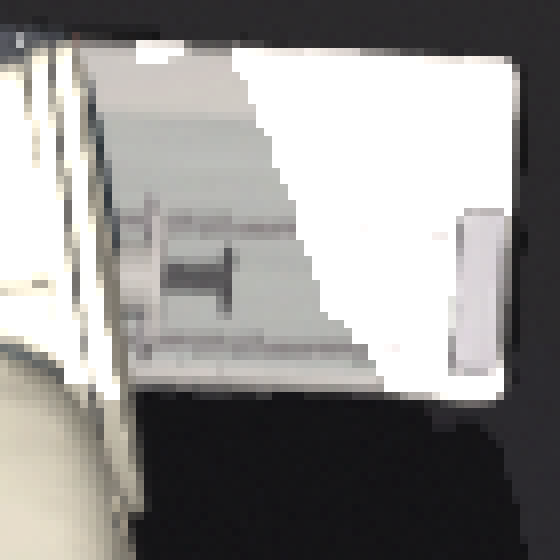

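The crop shows the disc at (230,278), with flange and stop plate nearly together at (150–158,270) and the axis straight along the cradle. Pushing on.

Call:
apply_moves(targets=[{"tx":0,"ty":0.0005,"tz":0,"spin":0},{"tx":0.0001,"ty":0.001,"tz":0,"spin":0},{"tx":0.0001,"ty":0.0015,"tz":0,"spin":0},{"tx":0.0001,"ty":0.002,"tz":0,"spin":0},{"tx":0.0001,"ty":0.002,"tz":0,"spin":0},{"tx":0.0001,"ty":0.002,"tz":0,"spin":0},{"tx":0.0001,"ty":0.002,"tz":0,"spin":0},{"tx":0.0001,"ty":0.002,"tz":0,"spin":0}])

```text
t: 24.85
ee_pos: [497.9, 91.0, 102.0]
orientation: [-2.304, -2.136, 0.0]
ft_force: [0.2, -4.7, -1.9]
width: 29.3
grasp_force: 30.0
```

Call:
apply_moves(targets=[{"tx":0,"ty":0.0004,"tz":0,"spin":0},{"tx":0.0001,"ty":0.0008,"tz":0,"spin":0},{"tx":0.0001,"ty":0.0012,"tz":0,"spin":0},{"tx":0.0001,"ty":0.0014,"tz":0,"spin":0},{"tx":0.0001,"ty":0.0014,"tz":0,"spin":0},{"tx":0.0001,"ty":0.0014,"tz":0,"spin":0},{"tx":0.0001,"ty":0.0014,"tz":0,"spin":0},{"tx":0.0001,"ty":0.0014,"tz":0,"spin":0}])

```text
t: 25.65
ee_pos: [497.9, 92.1, 102.0]
orientation: [2.303, 2.136, -0.001]
ft_force: [-0.0, -7.6, -2.3]
width: 29.3
grasp_force: 30.0
```

```bash
python3 - <<'E'
from st import *
o=ctrl.get_obs();print(o['ee_pos'],o['ft_force'],o['t'])
E
```

```text
[497.91  92.14 101.98] [-0.03 -7.61 -2.28] 25.65
```

Call:
apply_moves(targets=[{"tx":0,"ty":-0.0005,"tz":0,"spin":0},{"tx":0,"ty":-0.001,"tz":0,"spin":0},{"tx":-0.0001,"ty":-0.0015,"tz":0,"spin":0},{"tx":-0.0001,"ty":-0.002,"tz":0,"spin":0},{"tx":-0.0002,"ty":-0.0025,"tz":0,"spin":0},{"tx":-0.0002,"ty":-0.003,"tz":0,"spin":0},{"tx":-0.0002,"ty":-0.0031,"tz":0,"spin":0},{"tx":-0.0002,"ty":-0.0031,"tz":0,"spin":0}])

```text
t: 26.45
ee_pos: [497.9, 89.6, 102.1]
orientation: [-2.304, -2.136, -0.0]
ft_force: [-0.4, -1.6, -0.5]
width: 29.4
grasp_force: 30.0
```

```bash
python3 - <<'E'
from st import *
for i in range(4):
    o=ctrl.get_obs();print(o['ee_pos'],o['ft_force'],o['t']); i<3 and ctrl.get_image('top')
E
```

```text
[497.91  89.64 102.12] [-0.45 -1.56 -0.5 ] 26.45
[497.9   89.62 102.11] [-1.69 -2.1  -1.01] 26.5
[497.9  89.6 102.1] [ 0.31 -1.6  -1.92] 26.55
[497.9   89.57 102.1 ] [-0.76 -1.15 -1.93] 26.6
```

Call:
apply_moves(targets=[{"tx":0,"ty":-0.0001,"tz":0,"spin":0},{"tx":0,"ty":-0.0002,"tz":0,"spin":0},{"tx":0,"ty":-0.0003,"tz":0,"spin":0},{"tx":0,"ty":-0.0003,"tz":0,"spin":0},{"tx":0,"ty":-0.0003,"tz":0,"spin":0},{"tx":0,"ty":-0.0003,"tz":0,"spin":0},{"tx":0,"ty":-0.0003,"tz":0,"spin":0},{"tx":0,"ty":-0.0003,"tz":0,"spin":0}])

```text
t: 27.4
ee_pos: [497.9, 89.2, 102.1]
orientation: [2.304, 2.136, 0.0]
ft_force: [-0.0, -1.3, -1.0]
width: 29.0
grasp_force: 30.0
```

Call:
apply_moves(targets=[{"tx":0,"ty":0,"tz":0,"spin":0},{"tx":0,"ty":0,"tz":0,"spin":0},{"tx":0,"ty":0,"tz":0,"spin":0},{"tx":0,"ty":0,"tz":0,"spin":0},{"tx":0,"ty":0,"tz":0,"spin":0},{"tx":0,"ty":0,"tz":0,"spin":0},{"tx":0,"ty":0,"tz":0,"spin":0},{"tx":0,"ty":0,"tz":0,"spin":0}], gripper=-0.1)

```text
t: 28.2
ee_pos: [497.9, 89.2, 102.1]
orientation: [-2.304, -2.136, 0.0]
ft_force: [-0.1, 0.6, -0.1]
width: 48.3
grasp_force: 0.0
```

Call:
apply_moves(targets=[{"tx":0,"ty":0,"tz":0.01,"spin":0},{"tx":0,"ty":0,"tz":0.03,"spin":0},{"tx":0,"ty":0,"tz":0.06,"spin":0},{"tx":0,"ty":0,"tz":0.09,"spin":2},{"tx":0.015,"ty":0.03,"tz":0.105,"spin":6},{"tx":0.032,"ty":0.07,"tz":0.105,"spin":11},{"tx":0.046,"ty":0.105,"tz":0.105,"spin":15.4},{"tx":0.05,"ty":0.115,"tz":0.1,"spin":15.4}])

```text
t: 29.0
ee_pos: [549.7, 207.2, 203.8]
orientation: [1.991, 2.428, 0.006]
ft_force: [-0.2, 0.5, -0.0]
width: 48.3
grasp_force: 0.0
```

```bash
python3 - <<'E'
from st import *
t=ctrl.get_image('top');s=ctrl.get_image('side');o=ctrl.get_obs();print(o['ee_pos'],yaw(o),o['ft_force'],o['t'])
a=cv2.resize(t[190:260,235:355,::-1],(780,455),interpolation=3)[:, :400] if 0 else cv2.resize(t[190:260,255:325,::-1],(400,400),interpolation=3)
b=cv2.resize(s[145:245,245:345,::-1],(400,400),interpolation=3)
cv2.imwrite('pics/s4.png',np.hstack([a,b]))
E
```

```text
[547.64 205.09 201.76] 11.12817045752181 [-0.78 -0.16 -0.54] 29.1
```

View pics/s4.png

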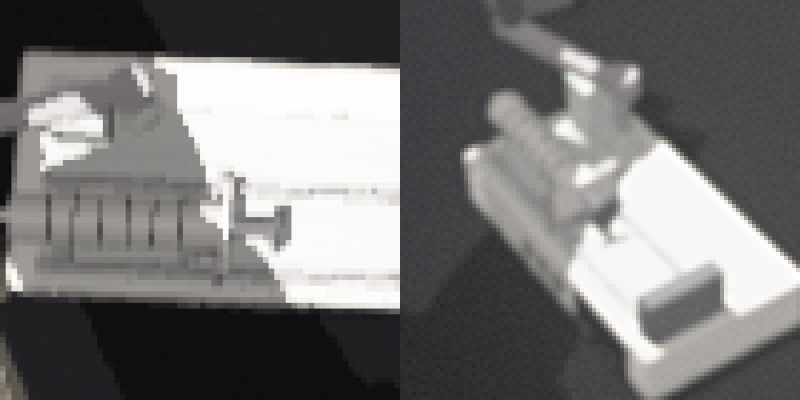

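The syringe lies straight in the cradle, with flange and stop together at (230,215) in the top crop; the bar is still aside. Regrasping the knob.

Call:
apply_moves(targets=[{"tx":0.0005,"ty":-0.0007,"tz":-0.01,"spin":0},{"tx":0.0005,"ty":-0.0007,"tz":-0.02,"spin":0},{"tx":0.0005,"ty":-0.0007,"tz":-0.03,"spin":0},{"tx":0.0005,"ty":-0.0007,"tz":-0.038,"spin":0},{"tx":0.0005,"ty":-0.0007,"tz":-0.044,"spin":0},{"tx":0.0005,"ty":-0.0007,"tz":-0.0465,"spin":0},{"tx":0.0005,"ty":-0.0007,"tz":-0.0465,"spin":0},{"tx":0.0005,"ty":-0.0007,"tz":-0.0465,"spin":0}])

```text
t: 29.9
ee_pos: [548.6, 203.5, 155.8]
orientation: [1.997, 2.425, 0.0]
ft_force: [0.3, 1.1, 0.2]
width: 48.3
grasp_force: 0.0
```

Call:
apply_moves(targets=[{"tx":0,"ty":0,"tz":0,"spin":0},{"tx":0,"ty":0,"tz":0,"spin":0},{"tx":0,"ty":0,"tz":0,"spin":0},{"tx":0,"ty":0,"tz":0,"spin":0},{"tx":0,"ty":0,"tz":0,"spin":0},{"tx":0,"ty":0,"tz":0,"spin":0},{"tx":0,"ty":0,"tz":0,"spin":0},{"tx":0,"ty":0,"tz":0,"spin":0}], gripper=1)

```text
t: 30.7
ee_pos: [548.5, 203.5, 155.7]
orientation: [1.997, 2.425, 0.0]
ft_force: [0.1, 0.9, 1.2]
width: 21.5
grasp_force: 30.0
```

Call:
apply_moves(targets=[{"tx":0,"ty":0,"tz":0,"spin":0},{"tx":0,"ty":0,"tz":0.001,"spin":0},{"tx":0,"ty":0,"tz":0.003,"spin":0},{"tx":0,"ty":0,"tz":0.005,"spin":0},{"tx":0,"ty":0,"tz":0.007,"spin":0},{"tx":0,"ty":0,"tz":0.009,"spin":0},{"tx":0,"ty":0,"tz":0.011,"spin":0},{"tx":0,"ty":0,"tz":0.012,"spin":0}])

```text
t: 31.5
ee_pos: [548.0, 203.2, 167.5]
orientation: [-1.997, -2.425, 0.001]
ft_force: [1.5, -1.6, -11.6]
width: 21.8
grasp_force: 30.0
```

```bash
python3 - <<'E'
from st import *
A=np.array([443.6,88.0]);B=np.array([548.1,203.4]);m=(A+B)/2;d=B-A;L=np.hypot(*d);n=np.array([d[1],-d[0]])/L
post=m+n*np.sqrt(130**2-L*L/4);ang=2*np.arcsin(L/260);print(post,ang)
f=lambda a:Rz(a)[:2,:2]@(B-post)
T=np.array([.03,.09,.17,.26,.35,.44,.53,.62,.71,.80,.89,.98,1.07,1.16,1.24,ang])
for c,a0 in((T[:8],0),(T[8:],.62)):
    print(str([{"tx":float(round(d[0]/1000,4)),"ty":float(round(d[1]/1000,4)),"tz":0,"spin":float(round(np.degrees(a-a0),1))} for a in c for d in [f(a)-f(a0)]]).replace("'",'"'))
E
```

```text
[573.03  75.81] 1.2839624654914294
[{"tx": -0.0038, "ty": -0.0008, "tz": 0, "spin": 1.7}, {"tx": -0.0114, "ty": -0.0028, "tz": 0, "spin": 5.2}, {"tx": -0.0212, "ty": -0.0061, "tz": 0, "spin": 9.7}, {"tx": -0.032, "ty": -0.0107, "tz": 0, "spin": 14.9}, {"tx": -0.0422, "ty": -0.0163, "tz": 0, "spin": 20.1}, {"tx": -0.052, "ty": -0.0228, "tz": 0, "spin": 25.2}, {"tx": -0.0611, "ty": -0.0301, "tz": 0, "spin": 30.4}, {"tx": -0.0695, "ty": -0.0382, "tz": 0, "spin": 35.5}]
[{"tx": -0.0076, "ty": -0.0088, "tz": 0, "spin": 5.2}, {"tx": -0.0145, "ty": -0.0183, "tz": 0, "spin": 10.3}, {"tx": -0.0204, "ty": -0.0284, "tz": 0, "spin": 15.5}, {"tx": -0.0254, "ty": -0.039, "tz": 0, "spin": 20.6}, {"tx": -0.0295, "ty": -0.05, "tz": 0, "spin": 25.8}, {"tx": -0.0325, "ty": -0.0613, "tz": 0, "spin": 30.9}, {"tx": -0.0343, "ty": -0.0715, "tz": 0, "spin": 35.5}, {"tx": -0.035, "ty": -0.0772, "tz": 0, "spin": 38.0}]
```

Call:
apply_moves(targets=[{"tx":-0.0038,"ty":-0.0008,"tz":0,"spin":1.7},{"tx":-0.0114,"ty":-0.0028,"tz":0,"spin":5.2},{"tx":-0.0212,"ty":-0.0061,"tz":0,"spin":9.7},{"tx":-0.032,"ty":-0.0107,"tz":0,"spin":14.9},{"tx":-0.0422,"ty":-0.0163,"tz":0,"spin":20.1},{"tx":-0.052,"ty":-0.0228,"tz":0,"spin":25.2},{"tx":-0.0611,"ty":-0.0301,"tz":0,"spin":30.4},{"tx":-0.0695,"ty":-0.0382,"tz":0,"spin":35.5}])

```text
t: 32.3
ee_pos: [478.4, 165.3, 167.8]
orientation: [1.154, 2.922, 0.001]
ft_force: [3.4, 1.1, -12.0]
width: 22.0
grasp_force: 30.0
```

Call:
apply_moves(targets=[{"tx":-0.0076,"ty":-0.0088,"tz":0,"spin":5.2},{"tx":-0.0145,"ty":-0.0183,"tz":0,"spin":10.3},{"tx":-0.0204,"ty":-0.0284,"tz":0,"spin":15.5},{"tx":-0.0254,"ty":-0.039,"tz":0,"spin":20.6},{"tx":-0.0295,"ty":-0.05,"tz":0,"spin":25.8},{"tx":-0.0325,"ty":-0.0613,"tz":0,"spin":30.9},{"tx":-0.0341,"ty":-0.07,"tz":0,"spin":34.5},{"tx":-0.0347,"ty":-0.0745,"tz":0,"spin":36.5}])

```text
t: 33.1
ee_pos: [443.7, 90.5, 167.9]
orientation: [0.184, 3.136, 0.001]
ft_force: [0.6, 1.8, -12.4]
width: 21.7
grasp_force: 30.0
```

Call:
apply_moves(targets=[{"tx":-0.0002,"ty":-0.001,"tz":0,"spin":0.5},{"tx":-0.0003,"ty":-0.002,"tz":0,"spin":1},{"tx":-0.0003,"ty":-0.0027,"tz":0,"spin":1.2},{"tx":-0.0003,"ty":-0.0027,"tz":0,"spin":1.2},{"tx":-0.0003,"ty":-0.0027,"tz":-0.0015,"spin":1.2},{"tx":-0.0003,"ty":-0.0027,"tz":-0.0035,"spin":1.2},{"tx":-0.0003,"ty":-0.0027,"tz":-0.0055,"spin":1.2},{"tx":-0.0003,"ty":-0.0027,"tz":-0.0075,"spin":1.2}])

```text
t: 33.9
ee_pos: [443.6, 88.1, 159.8]
orientation: [-0.157, -3.137, 0.0]
ft_force: [-1.6, 2.8, -10.6]
width: 21.5
grasp_force: 30.0
```

Call:
apply_moves(targets=[{"tx":0,"ty":0,"tz":-0.002,"spin":0},{"tx":0,"ty":0,"tz":-0.004,"spin":0},{"tx":0,"ty":0,"tz":-0.006,"spin":0},{"tx":0,"ty":0,"tz":-0.008,"spin":0},{"tx":0,"ty":0,"tz":-0.01,"spin":0},{"tx":0,"ty":0,"tz":-0.012,"spin":0},{"tx":0,"ty":0,"tz":-0.0135,"spin":0},{"tx":0,"ty":0,"tz":-0.0145,"spin":0}])

```text
t: 34.7
ee_pos: [443.6, 88.0, 145.4]
orientation: [-0.157, -3.137, 0.0]
ft_force: [-4.4, 2.1, -9.7]
width: 21.4
grasp_force: 30.0
```

Call:
apply_moves(targets=[{"tx":0,"ty":0,"tz":-0.0005,"spin":0},{"tx":0,"ty":0,"tz":-0.001,"spin":0},{"tx":0,"ty":0,"tz":-0.0015,"spin":0},{"tx":0,"ty":0,"tz":-0.002,"spin":0},{"tx":0,"ty":0,"tz":-0.0024,"spin":0},{"tx":0,"ty":0,"tz":-0.0026,"spin":0},{"tx":0,"ty":0,"tz":-0.0026,"spin":0},{"tx":0,"ty":0,"tz":-0.0026,"spin":0}])

```text
t: 35.5
ee_pos: [443.5, 88.0, 143.7]
orientation: [-0.157, -3.137, 0.0]
ft_force: [-8.6, 1.8, 3.3]
width: 21.7
grasp_force: 30.0
```

Call:
apply_moves(targets=[{"tx":-0.0003,"ty":0,"tz":0,"spin":0},{"tx":-0.0006,"ty":0,"tz":0,"spin":0},{"tx":-0.0008,"ty":0,"tz":0,"spin":0},{"tx":-0.0008,"ty":0,"tz":0,"spin":0},{"tx":-0.0008,"ty":0,"tz":0,"spin":0},{"tx":-0.0008,"ty":0,"tz":0,"spin":0},{"tx":-0.0008,"ty":0,"tz":0,"spin":0},{"tx":-0.0008,"ty":0,"tz":0,"spin":0}])

```text
t: 36.3
ee_pos: [443.5, 88.1, 143.7]
orientation: [0.157, 3.137, 0.0]
ft_force: [-6.0, 2.9, 0.2]
width: 21.5
grasp_force: 30.0
```

Call:
apply_moves(targets=[{"tx":0,"ty":0,"tz":0,"spin":0},{"tx":0,"ty":0,"tz":0,"spin":0},{"tx":0,"ty":0,"tz":0,"spin":0},{"tx":0,"ty":0,"tz":0,"spin":0},{"tx":0,"ty":0,"tz":0,"spin":0},{"tx":0,"ty":0,"tz":0,"spin":0},{"tx":0,"ty":0,"tz":0,"spin":0},{"tx":0,"ty":0,"tz":0,"spin":0}], gripper=-0.2)

```text
t: 37.1
ee_pos: [443.1, 88.1, 142.9]
orientation: [-0.157, -3.138, 0.0]
ft_force: [0.3, -0.2, -0.5]
width: 52.5
grasp_force: 0.0
```

Call:
apply_moves(targets=[{"tx":0,"ty":0,"tz":0.01,"spin":0},{"tx":0,"ty":0,"tz":0.03,"spin":0},{"tx":0,"ty":0,"tz":0.06,"spin":0},{"tx":0,"ty":0,"tz":0.09,"spin":0},{"tx":-0.01,"ty":0.03,"tz":0.11,"spin":0},{"tx":-0.02,"ty":0.07,"tz":0.11,"spin":0},{"tx":-0.03,"ty":0.115,"tz":0.11,"spin":0},{"tx":-0.04,"ty":0.16,"tz":0.11,"spin":0}])

```text
t: 37.9
ee_pos: [402.7, 249.5, 254.2]
orientation: [0.158, 3.136, 0.001]
ft_force: [0.8, 0.4, -0.3]
width: 52.6
grasp_force: 0.0
```

Call:
apply_moves(targets=[{"tx":-0.01,"ty":0.045,"tz":0,"spin":0},{"tx":-0.02,"ty":0.09,"tz":0,"spin":0},{"tx":-0.03,"ty":0.135,"tz":0,"spin":0},{"tx":-0.04,"ty":0.17,"tz":0,"spin":0},{"tx":-0.04,"ty":0.18,"tz":0,"spin":0},{"tx":-0.04,"ty":0.18,"tz":0,"spin":0},{"tx":-0.04,"ty":0.18,"tz":0,"spin":0},{"tx":-0.04,"ty":0.18,"tz":0,"spin":0}])

```text
t: 38.7
ee_pos: [363.4, 426.6, 253.1]
orientation: [-0.159, -3.137, 0.001]
ft_force: [-0.8, -0.8, -0.5]
width: 52.5
grasp_force: 0.0
```

```bash
python3 - <<'E'
from st import *
t=ctrl.get_image('top');s=ctrl.get_image('side');o=ctrl.get_obs();print(o['ee_pos'],o['ft_force'],o['t'])
a=cv2.resize(t[190:260,255:325,::-1],(400,400),interpolation=3)
b=cv2.resize(s[145:245,245:345,::-1],(400,400),interpolation=3)
cv2.imwrite('pics/f.png',np.hstack([a,b]))
E
```

```text
[363.53 426.81 253.13] [ 0.01 -0.61  0.33] 38.8
```

View pics/f.png

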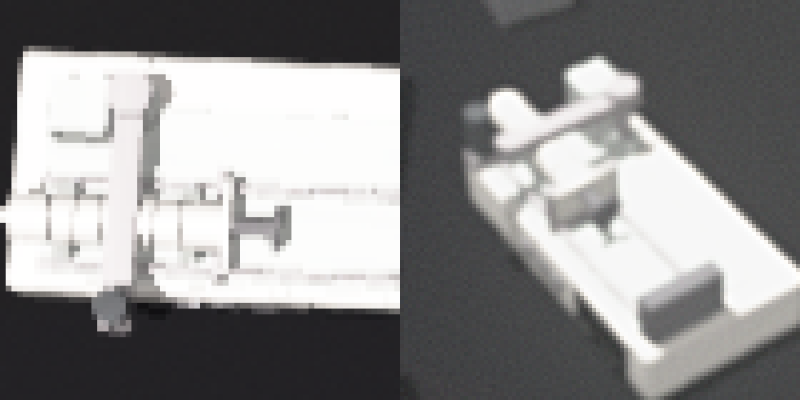

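The bar is closed over the barrel (top crop (125,210)), the flange is against the stop (235,230), and the arm is clear. Handing in.

```bash
python3 -c "
from workcell import ctrl
print(ctrl.close_job())"
```

```text
the job is handed in; nothing more can be done
None
```

The white syringe is loaded: I pushed its flange onto the stop at about 7.6 N, eased back to light contact, and lowered the bar by hand to clamp the barrel. The job is handed in at about 39 s; I don't have the verdict.

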